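Close and hold a dowelled pressing form

TASK

A freshly glued board blank lies in the lower half of the pressing form, and the upper half has toppled onto its side. Stand the upper half upright, fit it grip-up onto the two dowels of the lower half and press the halves fully shut against the ejector spring, leaving the things round about where they are. Do not let go: finish with the fingers still on the upper half, holding the form firmly pressed shut.

Things in the scene. Friction and masses are not known exactly. Their poses are not given: they have to be found in the camera images.
- lower_half: Lower half of the form, screwed down: a 112x205x12 mm plywood board under a wooden block, 64 mm (x) by 150 mm (y), whose flat top (mating face) is 40 mm above the table. Two steel dowels stand on that face at x 0, y -57 and +57 mm; between them is a 37x75 mm recess with a sprung plate and the blank. Origin: centre of the underside; z up, y along the line of the dowels.
- lower_face (a point): Centre of the lower half's mating face, 40 mm above the table, midway between the dowels.
- dowel_tip (a point): Tip of the dowel at y = +57 mm. Each dowel is 10 mm thick and 32 mm tall (tip 72 mm above the table), straight for 22 mm, then tapering to a nose 5 mm wide.
- ejector (a joint): Downward travel (m) of the sprung plate under the blank. 0: up, the blank stands 8 mm proud of the mating face; 0.008: form fully shut. The spring lifts with 4.5 N at 0, 12.5 N at 0.008: the upper half rests on the dowels about 8 mm open, shuts only while pushed down with 9 to 10 N beside its weight, and springs open when let go.
- board_blank: Loose glued board blank, 34x72x13 mm, 0.03 kg, lying in the recess of the lower half on the ejector plate. Origin: centre of its underside; z up, y along its length.
- upper_half: Loose upper half, about 0.32 kg: a wooden block 60 (x) by 145 (y) by 45 mm (z) with two 12 mm through holes, 2 mm chamfers, at x 0, y -57 and +57 mm, and a grip on top. Fits either way round. Origin: centre of the mating face (underside); z from there to the grip, y along the holes. It starts lying on a long 145x45 mm side, z axis level and roughly to the robot's left.
- grip (a point): Point in the grip of the upper half, 73 mm from the mating face. The grip is 28 mm (x) by 40 mm (y) and stands 50 mm out of the block's top, z = 45 to 95 mm, on a 40x56 mm foot 4 mm thick. Lying, its middle is 30 mm above the table. Stood on a long lower edge and tilted less than 45 degrees from upright, the upper half settles upright by itself.
- clamp_tool: Bystander: small F-clamp with red jaws lying behind the work, 82x232x17 mm; leave it where it is.
- masking_tape: Bystander: roll of masking tape, 96 mm across, 48 mm high; leave it where it is.
- paste_pot: Bystander: pot, 74 mm across, 83 mm high; leave it where it is.
- paste_brush: Bystander: flat brush, 59x203x12 mm; leave it where it is.
- folder: Bystander: bone folder, 24x148x4 mm, lying near the front edge; leave it where it is.
- spare_weight: Bystander: cast weight block, 44x118x30 mm; leave it where it is.
- square: Bystander: try square with wooden stock, 110x169x16 mm; leave it where it is.
Mind the look-alikes: they are no part of the job. Leave any black or purple look-alike of the board_blank alone.

How it is judged:
On the way, in this order (a step that is already met when the one before it is completed fails the run):
1. the upper half is turned upright, grip up (angle between upper_half's own z axis and vertical below 0.2 rad), for 0.2 s.
2. the upper half is on both dowels (horizontal distance between upper_half and lower_face below 0.005 m and z of upper_half in the frame of lower_face below 0.018 m and angle between the y axis of upper_half and the y axis of lower_half, either way round below 0.08 rad and angle between upper_half's own z axis and vertical below 0.15 rad), for 0.2 s.
At the end, for the whole second after the job is handed in: Upper half grip-up on both dowels: within 4 mm, 0.05 rad in line, 0.04 rad level; faces closed to under 1.5 mm; blank still in its recess, pressed with over 8 N, ejector down over 6.5 mm; all at rest, and the fingers still press or grip the upper half (over 3 N) (z of upper_half in the frame of lower_face below 0.0015 m and horizontal distance between upper_half and lower_face below 0.004 m and angle between the y axis of upper_half and the y axis of lower_half, either way round below 0.05 rad and angle between upper_half's own z axis and vertical below 0.04 rad and value of joint ejector above 0.0065 m and horizontal distance between board_blank and lower_face below 0.005 m and contact force between upper_half and board_blank above 8 N and contact force between the fingers and upper_half above 3 N and linear speed of upper_half below 0.02 m/s); the arm keeps its last pose, push and grip.
It fails at once if a bystander is pushed more than 3 cm (distance of any of clamp_tool, masking_tape, paste_pot, paste_brush, folder, spare_weight, square from where it was at the start of the episode above 0.03 m).
It also fails if it takes over 61 s, if anything falls off the work surface, if the arm or the gripper's body presses on something with over 40 N, if the wrist force passes 120 N, or if a joint passes its speed limit or range.

ROBOT

A 6-joint arm with a two-finger parallel gripper is mounted at the origin on a cart in front of the work surface, level with it; the furniture and walls round the work are solid. World frame = base frame: x ahead of the robot, y to its left, z up, the work surface at z = 0. Lengths are in m, angles in rad, forces in N, time in s.
With the tool pointing down it reaches from about 0.375 to 0.975 m from the base axis. Payload 3.8 kg.
Tool frame: the origin (TCP) lies midway between the tips of the shut fingers; the grasp point (between the pads) lies 19 mm behind it; z points along the fingers, y is the line along which they close (so a half turn about z gives the same grasp; the last joint's range is limited). The gripper opens to 85 mm and grips with 20 to 120 N. Pads are 22 mm wide; open, the fingers measure 114 mm over their backs; the gripper's body (76 mm by 85 mm) begins 54 mm behind the grasp point. The pads swing forward as they close: fully open they stand 13 mm farther back than shut.
Start: joints at [1.097, 0.264, 1.604, -0, 1.274, -0.037], TCP at [0.286, 0.612, 0.231] pointing down, gripper open.
Joint ranges: [-2.63, 2.63], [-0.94, 2.18], [0.31, 2.57], [-1.31, 4.45], [0, 2.66], [-2.55, 2.55]. Speed limits (rad/s): [2.57, 2.57, 3.14, 3.14, 3.14, 3.14].

INTERFACE

Orientations are given as a rotation vector (axis times angle).
In Python, from workcell import bot gives the robot as it stands.
- The arm moves only by the tool jog_arm, never from a script. Its argument "motion" is a list of rows, each a list of 5 numbers: the opening, from -1 (shut) to 1 (fully open), then the shift along the tool's x, y, z in mm, then the turn about the tool's z in degrees. In form: [[claw, x, y, z, twist], ...]. A call has 1 to 10 rows; each row shifts and turns the commanded pose from where the row before left it, along the tool's axes as they then stand; what a row does not reach is not made up. A row lasts 1/12 s, in which the tool goes at most 41.7 mm and 7.16 degrees, less where a joint would pass 70% of its speed; a pose out of reach is approached as far as the arm can. A call with a gripper value outside its range is refused whole. The fingers move at their own pace and stop on an object; "force" is the grip in N (left out, the last holds). Time passes only in rows, so rows that do not move let the fingers close. It gives the time, the measured TCP pose, the force, the opening and the grip force at its end, in the units of the state.
- bot.read_state(): the state, without advancing time (a new reading comes with each control period).
- bot.read_camera(name): name is "scene" or "top" or "wrist"; returns (picture, depth): 420x560x3 uint8, red, green, blue; 420x560 float32, m along the optical axis (not along the pixel's ray), 0 where there is no reading.
- bot.get_calibration(name): a dict with "vfov" (degrees; the focal length in pixels is half the picture's height over the tangent of half this angle, whatever the lens; pixels are square), "cx", "cy" (the principal point, pixels), "rvec" (rotation vector, rad) and "tvec" (3), from world to camera coordinates, as OpenCV has them; the wrist camera has in their place "tool_from_camera" (4x4, takes a point from camera to tool coordinates, whose origin is the TCP and whose axes are the flange's). Camera axes: x right, y down, z forward; pixel columns grow to the right and rows downward; lengths in m; the calibration is good to about 2 mm. A picture is of the moment at which its call begins: read the wrist's pose just before it. get_calibration takes no time and is no camera call.
- bot.finish_job(): hands the job in; it is judged then, once.
The state is a dict: "time": time; "q": joint angles; "joint_vel": joint speeds; "joint_torque": joint torques, N m; "tool_pos": TCP position; "tcp_rot": TCP orientation; "wrist_force": force on the tool from outside, world axes, zero at the start; "torque": the same for the moment, N m; "width": opening from 0.0 (shut) to 1.0 (fully open); "grip_force": force on a finger pad.
Only numpy, scipy, OpenCV 4.12 (cv2) and the standard library are available. Lean on these libraries where they do the work, as an engineer would, in place of code of your own. Each camera call takes 0.05 s, during which the arm holds its last target. There are 200 camera calls.

## Working session

There is one attempt and no reset: what is moved stays moved. The work goes in short steps, Python scripts to look and compute and a tool call to move; the robot and the scene stay as the last step left them, time stands still between calls to the robot, and variables do not carry over. Pictures are saved under pics/ and viewed, at most 10 in all, crops included, and the job is handed in when it is done.

Besides the shell and the picture viewer there is one more tool, called as name(argument=value, ...) on one line, values as JSON. jog_arm: Moves the arm, as the interface text tells. Its arguments: {"type":"object","properties":{"motion":{"type":"array"},"force":{"type":"number"}},"required":["motion"]}

```bash
ls; mkdir -p pics; cat > h.py <<'E'
import numpy as np,cv2
from workcell import bot
from scipy.spatial.transform import Rotation as R
def cam(n):
    s=bot.read_state(); im,d=bot.read_camera(n); return s,im,d
def K(n,im):
    c=bot.get_calibration(n); f=im.shape[0]/2/np.tan(np.radians(c['vfov'])/2); return c,f
def w2c(n,s,c):
    if n=='wrist':
        T=np.eye(4);T[:3,:3]=R.from_rotvec(s['tcp_rot']).as_matrix();T[:3,3]=s['tool_pos']
        M=T@np.array(c['tool_from_camera']); return M[:3,:3],M[:3,3]
    Rm=R.from_rotvec(np.ravel(c['rvec'])).as_matrix(); return Rm.T,-Rm.T@np.ravel(c['tvec'])
def cloud(n,s,im,d):
    c,f=K(n,im); A,o=w2c(n,s,c); v,u=np.mgrid[:im.shape[0],:im.shape[1]]
    p=np.stack([(u-c['cx'])/f*d,(v-c['cy'])/f*d,d],-1); P=p@A.T+o; P[d<=0]=np.nan; return P
def save(n,im): cv2.imwrite('pics/'+n+'.png',im[...,::-1])
E
python3 - <<'E'
from h import *
print(bot.read_state())
for n in('scene','top'):
    s,im,d=cam(n); save(n+'0',im); np.savez(n+'0.npz',im=im,P=cloud(n,s,im,d)); print(n,bot.get_calibration(n),(d>0).mean())
E
```

```text
pics
{'time': 0.0, 'q': array([ 1.09711566e+00,  2.64730407e-01,  1.60538970e+00,  4.63614397e-05,
        1.27368702e+00, -3.69113709e-02]), 'joint_vel': array([-1.01058364e-03, -1.51423668e-03, -5.42130326e-05, -1.25622050e-04,
        1.37329287e-03, -1.17660038e-03]), 'joint_torque': array([ 6.88624532e-04, -5.15119100e+01, -3.67315757e+01, -2.35722555e-04,
        1.32766124e-02,  1.43649896e-05]), 'tool_pos': array([0.28519449, 0.61098241, 0.22996887]), 'tcp_rot': array([-0.68052528, -3.06638154,  0.00334753]), 'wrist_force': array([-0.26490028, -0.06475346,  0.1256869 ]), 'torque': array([0.04557756, 0.02683308, 0.03306461]), 'grip_force': 0.0, 'width': 0.9990819952404177}
scene {'vfov': 53.1878966349495, 'cx': 279.8897821465491, 'cy': 214.07865588699826, 'rvec': array([ 2.00949738, -1.06850867,  0.50992606]), 'tvec': array([-0.32648104,  0.32466557,  0.93561715])} 0.9903061224489796
top {'vfov': 52.784251568276495, 'cx': 273.01904074539175, 'cy': 213.13064251586536, 'rvec': array([ 2.12470866, -2.10751489,  0.19928234]), 'tvec': array([0.00218134, 0.53666658, 1.12307366])} 0.9959948979591837
```

View pics/top0.png

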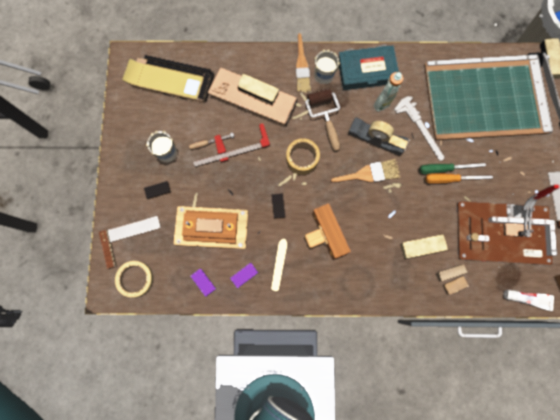

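View pics/scene0.png

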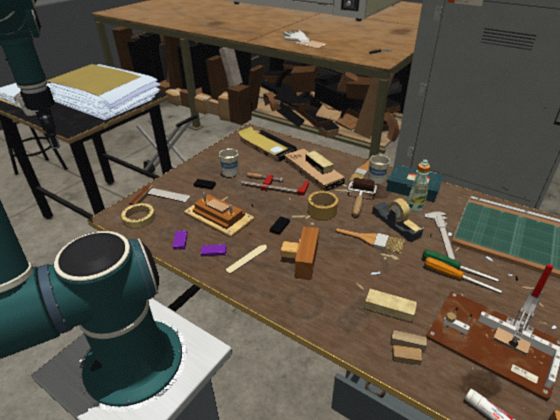

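The top view shows the lower half at about (212,227), with two dowels and the blank between them. The upper half lies at (332,230) with its grip to the left at (316,239). The folder is at (280,265). The black pieces (157,189) and (278,206) and the purple ones (203,282) and (244,275) are look-alikes and stay put. Next I measure both halves.

```bash
python3 - <<'E'
from h import *
a=np.load('top0.npz'); P=a['P']; im=a['im']
def box(u0,u1,v0,v1): return P[v0:v1,u0:u1].reshape(-1,3), im[v0:v1,u0:u1].reshape(-1,3)
p,c=box(295,360,195,268)
def rect(n,q):
    r=cv2.minAreaRect((q[:,:2]*1000).astype(np.float32)); print(n,len(q),np.round(r[0],1),np.round(r[1],1),round(r[2],1),'z',np.round(np.nanmedian(q[:,2]),4))
print('table z',np.nanmedian(P[280:300,300:400,2]))
rect('blocktop',p[(p[:,2]>.05)&(p[:,2]<.07)])
rect('all',p[p[:,2]>.015]); rect('grip',p[(p[:,2]>.03)&(p[:,2]<.05)])
p,c=box(165,260,195,260)
rect('lower block',p[(p[:,2]>.03)&(p[:,2]<.06)])
rect('board',p[(p[:,2]>.007)&(p[:,2]<.07)])
rect('hi',p[(p[:,2]>.045)])
for y0 in [(170,203),(225,255)]:
    q,_=box(*y0,205,250); q=q[q[:,2]>.05]; print('dowel',len(q),q.mean(0) if len(q) else 0)
save('crop',cv2.resize(np.hstack([im[185:275,165:260],im[185:275,290:385]]),None,fx=4,fy=4,interpolation=cv2.INTER_CUBIC))
E
```

```text
table z -0.00025964628141439405
blocktop 902 [ 487.9 -153.6] [145.5  50.1] 22.7 z 0.0596
all 1259 [ 479.  -132.3] [145.6  96.2] 22.7 z 0.0585
grip 314 [ 464.  -126.5] [149.8  72.1] 39.8 z 0.0433
lower block 1215 [502.3 183.8] [150.6  64.9] 87.0 z 0.0407
board 2717 [494.8 168.8] [133.3 239.1] 0.0 z 0.0245
hi 285 [499.1 183.4] [122.5  39.5] 86.6 z 0.0477
dowel 20 [0.50350232 0.23129653 0.06019561]
dowel 13 [0.49864937 0.12601327 0.06513005]
```

View pics/crop.png

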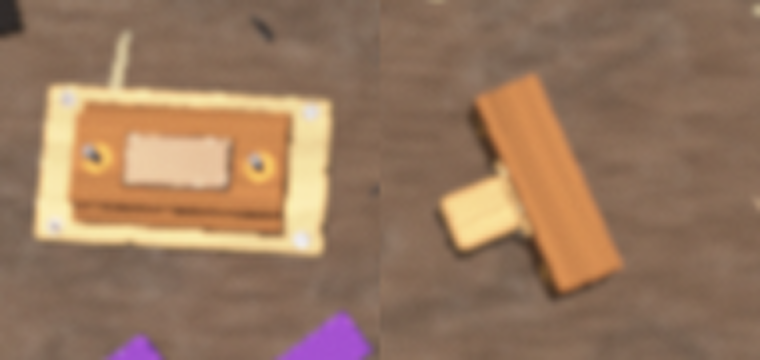

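The crop confirms both parts: the lower half with dowels and blank, and the upper half with its wooden grip pointing left and down. I turn the tool so the fingers close along the block's length, then move over the grip.

jog_arm(motion=[[1,0,0,0,7],[1,0,0,0,7],[1,0,0,0,7],[1,0,0,0,7],[1,0,0,0,7],[1,0,0,0,7],[1,-35,-5,0,0],[1,-35,-5,0,0],[1,-35,-5,0,0],[1,-35,-5,0,0]], force=25)

```text
time: 0.93
tool_pos: [0.3215, 0.4733, 0.2303]
tcp_rot: [1.733, 2.62, -0.002]
wrist_force: [0.4, -0.9, 0.8]
width: 1.001
grip_force: 0.0
```

jog_arm(motion=[[1,-35,-5,0,0],[1,-35,-5,0,0],[1,-35,-5,0,0],[1,-35,-5,0,0],[1,-35,-5,0,0],[1,-35,-5,0,0],[1,-35,-5,0,0],[1,-35,-5,0,0],[1,-35,-5,0,0],[1,-35,-5,0,0]])

```text
time: 1.77
tool_pos: [0.412, 0.1315, 0.231]
tcp_rot: [-1.734, -2.62, 0.0]
wrist_force: [-0.1, -0.1, 0.0]
width: 0.998
grip_force: 0.0
```

```bash
cat >> h.py <<'E'
def delta(target,yaw):
    "target TCP mm, desired tool-y direction deg -> shift in tool axes (mm) and twist (deg)"
    s=bot.read_state(); M=R.from_rotvec(s['tcp_rot']).as_matrix(); p=np.array(s['tool_pos'])*1000
    a=np.degrees(np.arctan2(M[1,1],M[0,1])); t=(a-yaw+90)%180-90
    print('t',round(s['time'],2),'pos',p.round(1),'yaw',a.round(2),'q',s['q'].round(2),'tilt',M[:,2].round(3),'F',np.round(s['wrist_force'],1),'w',round(s['width'],3),'grip',round(s['grip_force'],1))
    print('shift tool',(M.T@(np.array(target)-p)).round(1),'twist',round(t,2))
E
python3 -c "
from h import *
delta([469.2,-108.8,150],22.7)"
```

```text
t 1.77 pos [412.  131.5 231. ] yaw 22.99 q [ 0.25 -0.21  2.09 -0.    1.26 -0.15] tilt [-0. -0. -1.] F [-0.1 -0.1  0. ] w 0.998 grip 0.0
shift tool [-243.5  -41.2   81. ] twist 0.29
```

jog_arm(motion=[[1,-35,-6,0,0.3],[1,-35,-6,0,0],[1,-35,-6,0,0],[1,-35,-6,0,0],[1,-35,-6,0,0],[1,-35,-6,0,0],[1,-33.5,-5,20,0],[1,0,0,30,0],[1,0,0,31,0],[1,0,0,0,0]])

```text
time: 2.6
tool_pos: [0.4633, -0.1067, 0.1437]
tcp_rot: [-1.737, -2.603, 0.006]
wrist_force: [-1.7, -0.2, -0.9]
width: 0.998
grip_force: 0.0
```

```bash
python3 - <<'E'
from h import *
delta([469.2,-108.8,150],22.7)
s,im,d=cam('wrist'); P=cloud('wrist',s,im,d); save('w1',im)
q=P.reshape(-1,3); q=q[(abs(q[:,0]-.479)<.12)&(abs(q[:,1]+.132)<.12)]
zd=np.array([-.386,.9225]);yd=np.array([.9225,.386])
o=np.array([.4975,-.1766])
L=(q[:,:2]-o)@np.c_[yd,zd]
for nm,m in [('block',(q[:,2]>.055)&(q[:,2]<.065)),('all',(q[:,2]>.012)&(q[:,2]<.065)),('grip',(q[:,2]>.035)&(q[:,2]<.05)&(L[:,1]>.052))]:
    r=cv2.minAreaRect((L[m]*1000).astype(np.float32)); print(nm,m.sum(),np.round(r[0],1),np.round(r[1],1),r[2],np.median(q[m,2]))
E
```

```text
t 2.6 pos [ 463.3 -106.7  143.7] yaw 22.56 q [-0.28 -0.03  2.1   0.    1.08 -0.67] tilt [-0.012  0.003 -1.   ] F [-1.7 -0.2 -0.9] w 0.998 grip 0.0
shift tool [-4.1  4.6 -6.4] twist -0.14
block 9490 [ 1.7 26.3] [145.1  46.2] 0.30125483870506287 0.060062671956573305
all 15847 [44.2 56.3] [250.2 118. ] 19.400611877441406 0.05940833642628296
grip 3030 [ 1.6 75.5] [55.2 46.9] 0.1311413049697876 0.043892179997282996
```

View pics/w1.png

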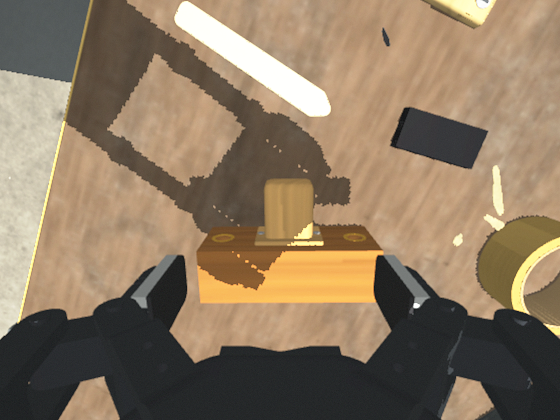

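The wrist view shows the block at (290,270) and its grip at (288,208) between the fingers. The folder at (255,60) and the black look-alike are clear. I go down now.

```bash
python3 -c "
from h import *
delta([469.7,-107.3,8],22.6)"
```

```text
t 2.65 pos [ 464.9 -106.7  146.5] yaw 22.62 q [-0.28 -0.04  2.1   0.    1.09 -0.67] tilt [-0.009  0.003 -1.   ] F [-0.2 -0.4 -0.6] w 1.001 grip 0.0
shift tool [ -3.2   5.2 138.4] twist 0.02
```

jog_arm(motion=[[1,0,0,20,0],[1,0,0,25,0],[1,0,0,20,0],[1,0,0,15,0],[1,0,0,10,0],[1,0,0,5,0],[1,0,0,0,0],[1,0,0,0,0]])

```text
time: 3.32
tool_pos: [0.4696, -0.1074, 0.0565]
tcp_rot: [1.74, 2.614, 0.001]
wrist_force: [0.3, -0.2, 0.3]
width: 0.998
grip_force: 0.0
```

```bash
python3 -c "
from h import *
delta([469.7,-107.3,8],22.6)"
```

```text
t 3.32 pos [ 469.6 -107.4   56.5] yaw 22.7 q [-0.28  0.08  2.17 -0.    0.89 -0.67] tilt [ 0.002 -0.    -1.   ] F [ 0.3 -0.2  0.3] w 0.998 grip 0.0
shift tool [ 0.1  0.  48.5] twist 0.1
```

jog_arm(motion=[[1,0,0,18,0],[1,0,0,15,0],[1,0,0,10,0],[1,0,0,5,0],[1,0,0,0,0],[-1,0,0,0,0],[-1,0,0,0,0],[-1,0,0,0,0],[-1,0,0,0,0],[-1,0,0,0,0]])

```text
time: 4.15
tool_pos: [0.4694, -0.1074, 0.0082]
tcp_rot: [1.741, 2.613, 0.001]
wrist_force: [-0.3, 0.3, 3.5]
width: 0.464
grip_force: 28.5
```

jog_arm(motion=[[-1,0,0,0,0],[-1,0,0,0,0],[-1,0,0,0,0],[-1,0,0,0,0]], force=25)

```text
time: 4.48
tool_pos: [0.4694, -0.1074, 0.0081]
tcp_rot: [1.741, 2.614, 0.001]
wrist_force: [0.1, 0.9, 6.9]
width: 0.464
grip_force: 28.8
```

jog_arm(motion=[[-1,-4.5,0,-9.3,0],[-1,-5.7,0,-8.5,0],[-1,-6.7,0,-7.7,0],[-1,-7.8,0,-6.9,0],[-1,-8.5,0,-5.7,0],[-1,-9.3,0,-4.7,0],[-1,0,0,0,0]])

```text
time: 5.07
tool_pos: [0.4873, -0.1489, 0.0519]
tcp_rot: [1.741, 2.61, 0.001]
wrist_force: [0.9, -0.1, -3.0]
width: 0.459
grip_force: 27.8
```

```bash
python3 - <<'E'
from h import *
delta([469.7,-107.3,8],22.6)
s,im,d=cam('scene'); save('s1',cv2.resize(im[170:330,220:420],None,fx=3,fy=3))
E
```

```text
t 5.07 pos [ 487.3 -148.9   51.9] yaw 22.6 q [-0.35  0.14  2.12 -0.    0.88 -0.74] tilt [ 0.004 -0.002 -1.   ] F [ 0.9 -0.1 -3. ] w 0.459 grip 27.8
shift tool [45.3 -0.4 43.7] twist 0.0
```

View pics/s1.png

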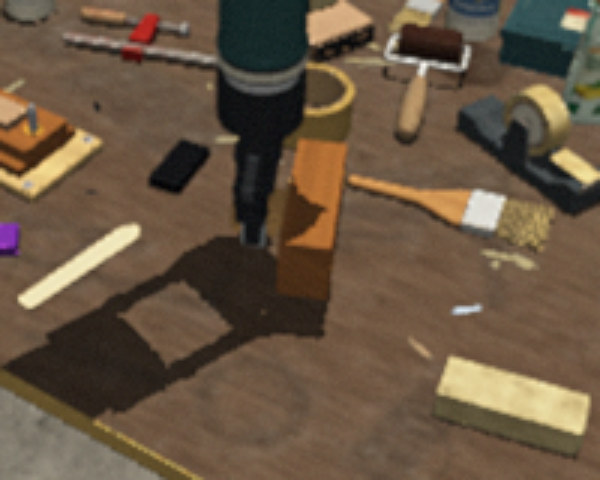

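The block has been lifted rigidly: it hasn't swung in the pads, and the full 3 N of weight hangs on the tool. I raise it slightly and cut the grip so it can swing down under its own weight.

jog_arm(motion=[[-1,0,0,-6,0],[-1,0,0,-6,0],[-1,0,0,0,0],[-1,0,0,0,0],[-1,0,0,0,0],[-1,0,0,0,0]], force=20)

```text
time: 5.62
tool_pos: [0.4846, -0.1462, 0.0619]
tcp_rot: [-1.741, -2.615, 0.0]
wrist_force: [0.5, -0.3, -3.5]
width: 0.463
grip_force: 27.7
```

```bash
cat >> h.py <<'E'
def tilt():
    "fit main plane orientations of upper half from scene+top clouds near tool"
    s=bot.read_state(); t=s['tool_pos']
    for n in('scene','top'):
        s,im,d=cam(n); P=cloud(n,s,im,d); hsv=cv2.cvtColor(im,cv2.COLOR_RGB2HSV)
        m=(abs(P[...,0]-t[0])<.11)&(abs(P[...,1]-t[1])<.11)&(P[...,2]>.01)&(P[...,2]<.14)&(hsv[...,1]>120)&(hsv[...,0]<25)&(hsv[...,0]>4)
        q=P[m]; M=R.from_rotvec(s['tcp_rot']).as_matrix()
        L=(q-t)@M*1000; print(n,m.sum(),'x',np.percentile(L[:,0],[2,50,98]).round(),'y',np.percentile(L[:,1],[2,50,98]).round(),'height',np.percentile(q[:,2]*1000,[2,50,98]).round())
E
python3 - <<'E'
from h import *
delta([469.7,-107.3,8],22.6); tilt()
E
```

```text
t 5.62 pos [ 484.6 -146.2   61.9] yaw 22.69 q [-0.34  0.12  2.12  0.    0.91 -0.74] tilt [-0.001  0.    -1.   ] F [ 0.5 -0.3 -3.5] w 0.463 grip 27.7
shift tool [41.6  1.2 53.9] twist 0.09
scene 1036 x [-71. -47.  -9.] y [-75. -29.  66.] height [ 55. 110. 114.]
top 312 x [-73. -50. -29.] y [-73. -51. -28.] height [ 96. 113. 117.]
```

jog_arm(motion=[[-0.15,0,0,0,0],[-0.13,0,0,0,0],[-0.11,0,0,0,0]], force=20)

```text
time: 5.97
tool_pos: [0.4849, -0.1465, 0.062]
tcp_rot: [-1.741, -2.615, 0.0]
wrist_force: [-0.2, -0.6, -3.2]
width: 0.46
grip_force: 27.7
```

```bash
python3 - <<'E'
from h import *
delta([469.7,-107.3,8],22.6); tilt()
E
```

```text
t 5.97 pos [ 484.9 -146.5   62. ] yaw 22.68 q [-0.34  0.12  2.12 -0.    0.91 -0.74] tilt [-0.  0. -1.] F [-0.2 -0.6 -3.2] w 0.46 grip 27.7
shift tool [42.   1.1 54. ] twist 0.08
scene 1041 x [-71. -47.  -9.] y [-75. -29.  67.] height [ 56. 110. 114.]
top 309 x [-73. -50. -29.] y [-73. -50. -28.] height [ 96. 113. 117.]
```

jog_arm(motion=[[-0.1,0,0,0,0],[-0.09,0,0,0,0],[-0.085,0,0,0,0]])

```text
time: 6.32
tool_pos: [0.4849, -0.1465, 0.0621]
tcp_rot: [-1.741, -2.615, -0.0]
wrist_force: [-0.1, 0.2, -3.6]
width: 0.466
grip_force: 27.7
```

jog_arm(motion=[[-0.08,0,0,0,0],[-0.08,0,0,0,0]])

```text
time: 6.48
tool_pos: [0.4849, -0.1465, 0.0621]
tcp_rot: [1.741, 2.615, 0.0]
wrist_force: [0.5, 0.4, -3.7]
width: 0.465
grip_force: 27.7
```

```bash
python3 - <<'E'
from h import *
delta([469.7,-107.3,8],22.6); tilt()
E
```

```text
t 6.48 pos [ 484.9 -146.5   62.1] yaw 22.67 q [-0.34  0.12  2.12 -0.    0.91 -0.74] tilt [ 0. -0. -1.] F [ 0.5  0.4 -3.7] w 0.465 grip 27.7
shift tool [42.1  1.1 54.1] twist 0.07
scene 1039 x [-71. -47. -10.] y [-75. -30.  68.] height [ 55. 110. 114.]
top 313 x [-73. -50. -29.] y [-73. -51. -28.] height [ 95. 113. 117.]
```

The grip is in saturated force mode, so I try vertical jolts. The upward jerks multiply the gravity torque, while the downward ones stay below the slip limit.

jog_arm(motion=[[-1,0,0,-40,0],[-1,0,0,-40,0],[-1,0,0,40,0],[-1,0,0,-40,0],[-1,0,0,40,0],[-1,0,0,-40,0],[-1,0,0,40,0],[-1,0,0,-40,0],[-1,0,0,0,0],[-1,0,0,0,0]], force=20)

```text
time: 7.42
tool_pos: [0.4865, -0.1471, 0.1428]
tcp_rot: [1.74, 2.613, 0.001]
wrist_force: [0.7, -0.2, -3.2]
width: 0.464
grip_force: 25.0
```

```bash
sed -i 's/<.14)&(hsv/<.25)\&(hsv/' h.py; python3 - <<'E'
from h import *
delta([469.7,-107.3,8],22.6); tilt()
E
```

```text
t 7.42 pos [ 486.5 -147.1  142.8] yaw 22.67 q [-0.34  0.02  2.05 -0.    1.07 -0.74] tilt [ 0.003 -0.001 -1.   ] F [ 0.7 -0.2 -3.2] w 0.464 grip 25.0
shift tool [ 43.4  -0.5 134.7] twist 0.07
scene 1202 x [-73. -43.  -7.] y [-75. -31.  67.] height [112. 159. 173.]
top 379 x [-76. -52. -16.] y [-73. -51. -22.] height [135. 165. 176.]
```

It works: the block has rotated by a good part. More jolts.

jog_arm(motion=[[-1,0,0,40,0],[-1,0,0,-40,0],[-1,0,0,40,0],[-1,0,0,-40,0],[-1,0,0,40,0],[-1,0,0,-40,0],[-1,0,0,40,0],[-1,0,0,-40,0],[-1,0,0,0,0],[-1,0,0,0,0]])

```text
time: 8.35
tool_pos: [0.4868, -0.1472, 0.1437]
tcp_rot: [1.739, 2.611, 0.002]
wrist_force: [0.7, -0.1, -2.5]
width: 0.461
grip_force: 25.0
```

```bash
python3 - <<'E'
from h import *
delta([469.7,-107.3,8],22.6); tilt()
s,im,d=cam('scene'); save('s2',cv2.resize(im[130:290,220:420],None,fx=3,fy=3))
E
```

```text
t 8.35 pos [ 486.8 -147.2  143.7] yaw 22.67 q [-0.34  0.02  2.05 -0.    1.07 -0.74] tilt [ 0.005 -0.002 -1.   ] F [ 0.7 -0.1 -2.5] w 0.461 grip 25.0
shift tool [ 43.8  -0.9 135.6] twist 0.07
scene 1227 x [-70. -38.   1.] y [-75. -33.  67.] height [106. 149. 168.]
top 337 x [-73. -48.  -5.] y [-73. -53. -23.] height [125. 157. 171.]
```

View pics/s2.png

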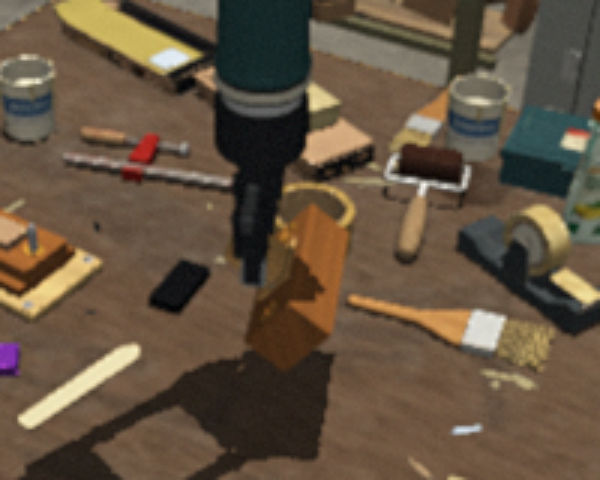

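It's now tilted about 40°. I use asymmetric diagonal jolts, sharp only in the useful direction.

jog_arm(motion=[[-1,7,0,7,0],[-1,18,0,18,0],[-1,28,0,28,0],[-1,-28,0,-28,0],[-1,-18,0,-18,0],[-1,18,0,18,0],[-1,28,0,28,0],[-1,-28,0,-28,0],[-1,-18,0,-18,0],[-1,-7,0,-7,0]])

```text
time: 9.33
tool_pos: [0.4837, -0.1464, 0.1414]
tcp_rot: [1.74, 2.615, -0.001]
wrist_force: [2.3, -0.7, -1.4]
width: 0.466
grip_force: 24.8
```

jog_arm(motion=[[-1,7,0,7,0],[-1,18,0,18,0],[-1,28,0,28,0],[-1,-28,0,-28,0],[-1,-18,0,-18,0],[-1,18,0,18,0],[-1,28,0,28,0],[-1,-28,0,-28,0],[-1,-18,0,-18,0],[-1,-7,0,-7,0]])

```text
time: 10.17
tool_pos: [0.4859, -0.1471, 0.143]
tcp_rot: [1.739, 2.612, 0.001]
wrist_force: [3.5, -1.5, -0.9]
width: 0.463
grip_force: 24.7
```

```bash
cat >> h.py <<'E'
def face():
    "tilt of the block: slope of the big orange side face (x=+30) in tool x-z"
    s,im,d=cam('scene'); t=np.array(s['tool_pos']); P=cloud('scene',s,im,d); hsv=cv2.cvtColor(im,cv2.COLOR_RGB2HSV)
    M=R.from_rotvec(s['tcp_rot']).as_matrix(); L=(P-t)@M
    m=(abs(L[...,1])<.07)&(abs(L[...,0])<.1)&(P[...,2]>.01)&(hsv[...,1]>120)&(hsv[...,0]<25)&(hsv[...,0]>4)
    N=np.cross(np.gradient(cv2.medianBlur(L.astype(np.float32)[...,0],3)[...,None]*0+L,axis=1),np.gradient(L,axis=0)); N/=np.linalg.norm(N,axis=-1,keepdims=True)
    n=N[m]; n=n[np.isfinite(n).all(1)]; n=n[abs(n[:,1])<.3]; a=np.degrees(np.arctan2(n[:,2],n[:,0]))%180
    h,e=np.histogram(a,18,(0,180)); print('normal angle hist',dict((int(k),int(v)) for k,v in zip(e,h) if v>15))
E
python3 - <<'E'
from h import *
delta([469.7,-107.3,8],22.6); tilt(); face()
E
```

```text
t 10.17 pos [ 485.9 -147.1  143. ] yaw 22.68 q [-0.34  0.02  2.05 -0.    1.07 -0.74] tilt [ 0.003 -0.001 -1.   ] F [ 3.5 -1.5 -0.9] w 0.463 grip 24.7
shift tool [4.330e+01 1.000e-01 1.349e+02] twist 0.08
scene 1161 x [-52. -23.  20.] y [-75. -39.  66.] height [ 94. 131. 170.]
top 278 x [-54.  -2.  18.] y [-69. -49.  68.] height [124. 134. 180.]
normal angle hist {0: 47, 10: 37, 20: 100, 30: 111, 40: 36, 50: 17, 70: 16, 80: 22, 90: 32, 100: 56, 110: 59, 120: 52, 130: 34, 170: 24}
```

jog_arm(motion=[[-1,9,0,4,0],[-1,22,0,10,0],[-1,36,0,16,0],[-1,-36,0,-16,0],[-1,-22,0,-10,0],[-1,22,0,10,0],[-1,36,0,16,0],[-1,-36,0,-16,0],[-1,-22,0,-10,0],[-1,-9,0,-4,0]])

```text
time: 11.15
tool_pos: [0.4852, -0.1458, 0.1415]
tcp_rot: [1.738, 2.616, -0.001]
wrist_force: [2.0, 0.0, -2.7]
width: 0.458
grip_force: 24.3
```

```bash
python3 - <<'E'
from h import *
delta([469.7,-107.3,8],22.6); tilt(); face()
s,im,d=cam('wrist'); save('w2',im)
E
```

```text
t 11.15 pos [ 485.2 -145.8  141.5] yaw 22.81 q [-0.34  0.02  2.05 -0.    1.07 -0.74] tilt [ 0.    -0.001 -1.   ] F [ 2.   0.  -2.7] w 0.458 grip 24.3
shift tool [ 41.6   0.6 133.5] twist 0.21
scene 1043 x [-34.  -9.  31.] y [-75. -46.  64.] height [ 90. 127. 173.]
top 300 x [-24.  14.  27.] y [-70. -36.  70.] height [126. 132. 143.]
normal angle hist {0: 82, 10: 93, 20: 36, 50: 22, 60: 17, 70: 23, 80: 30, 90: 46, 100: 66, 110: 56, 120: 27, 170: 27}
```

View pics/w2.png

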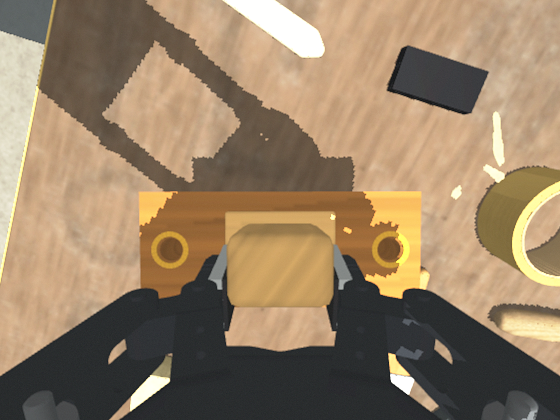

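The block is now nearly upright in the grip: its top with both holes is visible at (170,250) and (390,248), and the grip is between the pads. I press it onto the table to level it.

jog_arm(motion=[[-1,0,0,20,0],[-1,0,0,25,0],[-1,0,0,18,0],[-1,0,0,8,0],[-1,0,0,6,0],[-1,0,0,4,0],[-1,0,0,0,0]])

```text
time: 11.93
tool_pos: [0.4849, -0.1464, 0.0609]
tcp_rot: [-1.741, -2.614, -0.0]
wrist_force: [0.6, 0.3, -3.3]
width: 0.466
grip_force: 24.2
```

jog_arm(motion=[[-1,0,0,3,0],[-1,0,0,3,0],[-1,0,0,3,0],[-1,0,0,0,0]])

```text
time: 12.27
tool_pos: [0.4879, -0.1499, 0.0572]
tcp_rot: [1.735, 2.61, -0.004]
wrist_force: [-7.6, -7.5, 17.5]
width: 0.464
grip_force: 27.1
```

jog_arm(motion=[[-1,0,0,3,0],[-1,0,0,0,0],[-1,0,0,0,0]])

```text
time: 12.52
tool_pos: [0.4887, -0.1517, 0.0559]
tcp_rot: [1.733, 2.608, -0.006]
wrist_force: [-10.9, -10.9, 25.4]
width: 0.466
grip_force: 28.4
```

```bash
python3 - <<'E'
from h import *
delta([469.7,-107.3,8],22.6); face()
s,im,d=cam('top'); P=cloud('top',s,im,d); t=s['tool_pos']; M=R.from_rotvec(s['tcp_rot']).as_matrix(); L=(P-t)@M
m=(abs(L[...,1])<.07)&(abs(L[...,1])>.03)&(abs(L[...,0])<.045)&(P[...,2]>.03)&(P[...,2]<.07)
q=np.c_[L[m][:,:2],P[m][:,2]]; print(m.sum(),np.linalg.lstsq(np.c_[q[:,:2],np.ones(len(q))],q[:,2],rcond=None)[0],np.percentile(q,[2,98],axis=0))
E
```

```text
t 12.52 pos [ 488.7 -151.7   55.9] yaw 22.8 q [-0.35  0.13  2.12 -0.01  0.88 -0.74] tilt [ 0.007 -0.009 -1.   ] F [-10.9 -10.9  25.4] w 0.466 grip 28.4
shift tool [48.8 -0.4 47.3] twist 0.2
normal angle hist {0: 104, 10: 48, 50: 17, 70: 20, 80: 40, 90: 38, 100: 58, 110: 32, 120: 18, 170: 30}
66 [-0.18717803 -0.02241809  0.05128949] [[ 0.00136784 -0.03401063  0.04054431]
 [ 0.03230817  0.06883342  0.05347049]]
```

It's still about 10° short of upright. I relax the push and let go so it settles flat, then grip again.

jog_arm(motion=[[-1,0,0,-4,0],[-1,0,0,-4,0],[-1,0,0,0,0],[0.1,0,0,0,0],[0.3,0,0,0,0],[0.3,0,0,0,0],[0.3,0,0,0,0],[0.3,0,0,0,0],[0.3,0,0,0,0]])

```text
time: 13.37
tool_pos: [0.4849, -0.1464, 0.0569]
tcp_rot: [-1.741, -2.615, 0.0]
wrist_force: [0.3, 0.8, -0.5]
width: 0.649
grip_force: 0.0
```

```bash
cat >> h.py <<'E'
def topface():
    s,im,d=cam('top'); P=cloud('top',s,im,d); t=s['tool_pos']; M=R.from_rotvec(s['tcp_rot']).as_matrix(); L=(P-t)@M
    m=(abs(L[...,1])<.07)&(abs(L[...,1])>.03)&(abs(L[...,0])<.05)&(P[...,2]>.03)&(P[...,2]<.065)
    q=np.c_[L[m][:,:2],P[m][:,2]]; print('top',m.sum(),np.linalg.lstsq(np.c_[q[:,:2],np.ones(len(q))],q[:,2],rcond=None)[0].round(3),np.percentile(q,[2,98],axis=0).round(3))
E
python3 - <<'E'
from h import *
delta([469.7,-107.3,8],22.6); face(); topface()
s,im,d=cam('wrist'); save('w3',im)
E
```

```text
t 13.37 pos [ 484.9 -146.4   56.9] yaw 22.68 q [-0.34  0.13  2.12  0.    0.9  -0.74] tilt [-0.  0. -1.] F [ 0.3  0.8 -0.5] w 0.649 grip 0.0
shift tool [41.9  1.  48.9] twist 0.08
normal angle hist {0: 45, 10: 29, 60: 35, 70: 37, 80: 40, 90: 37, 100: 27, 110: 29, 170: 52}
top 55 [-0.143  0.062  0.043] [[-0.034 -0.045  0.032]
 [ 0.025  0.07   0.049]]
```

View pics/w3.png

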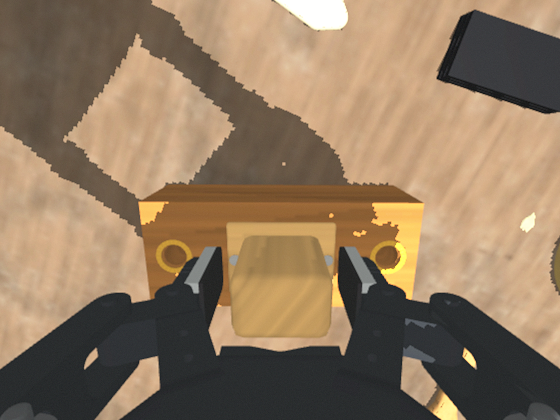

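It has settled; I see its front face edge-on at row 190 and both holes. I get the precise pose from wrist depth.

```bash
cat >> h.py <<'E'
def wfit():
    s,im,d=cam('wrist'); P=cloud('wrist',s,im,d); t=np.array(s['tool_pos']); M=R.from_rotvec(s['tcp_rot']).as_matrix(); L=((P-t)@M)*1000
    Z=P[...,2]*1000
    H=np.histogram(Z[(abs(L[...,1])<72)&(abs(L[...,0])<45)],range(-5,130,5)); print('hist',dict(zip(H[1].tolist(),H[0].tolist())))
    return L,Z,s
E
python3 - <<'E'
from h import *
L,Z,s=wfit()
# block top & grip top
for nm,lo,hi,yl in [('block',40,47.5,75),('grip',88,103,26)]:
    m=(Z>lo)&(Z<hi)&(abs(L[...,1])<yl)&(abs(L[...,0])<50)
    A=np.c_[L[m][:,:2],np.ones(m.sum())]; print(nm,m.sum(),np.linalg.lstsq(A,Z[m],rcond=None)[0].round(3),cv2.minAreaRect(L[m][:,:2].astype(np.float32)),np.percentile(L[m],[1,99],axis=0).round(1))
E
```

```text
hist {-5: 2604, 0: 3653, 5: 383, 10: 413, 15: 445, 20: 518, 25: 648, 30: 747, 35: 802, 40: 6107, 45: 9789, 50: 447, 55: 297, 60: 438, 65: 701, 70: 860, 75: 940, 80: 1068, 85: 1219, 90: 4666, 95: 3178, 100: 403, 105: 1322, 110: 3217, 115: 5825, 120: 2554}
block 14020 [-5.0000e-03 -1.0000e-03  4.5019e+01] ((-2.127899169921875, 0.7702484130859375), (61.10685729980469, 146.02610778808594), 0.20399388670921326) [[-28.3 -71.   10.4]
 [ 28.2  72.4  16.2]]
grip 6612 [-9.7000e-02 -2.0000e-03  9.4268e+01] ((-1.1298437118530273, 0.8573513031005859), (40.334415435791016, 28.058969497680664), 88.62710571289062) [[-13.9 -18.1 -39.3]
 [ 12.1  19.9 -31.6]]
```

jog_arm(motion=[[0.3,-1,0.8,3,0],[-1,0,0,0,0],[-1,0,0,0,0],[-1,0,0,0,0],[-1,0,0,0,0],[-1,0,0,-15,0],[-1,0,0,-30,0],[-1,0,0,-30,0],[-1,0,0,-30,0],[-1,0,0,-15,0]], force=60)

```text
time: 14.4
tool_pos: [0.4874, -0.1475, 0.1774]
tcp_rot: [1.739, 2.612, 0.002]
wrist_force: [0.9, -0.5, -2.8]
width: 0.461
grip_force: 61.7
```

```bash
python3 - <<'E'
from h import *
delta([502.3,183.8,175],87)
a=np.load('top0.npz'); P=a['P']*1000
# refined lower: block top edges excluding walls, and dowels
q=P[195:260,165:260].reshape(-1,3); m=(abs(q[:,2]-40)<2.5); 
# drop blank region/dowels irrelevant for rect
print('face',cv2.minAreaRect(q[m][:,:2].astype(np.float32)))
b=(abs(q[:,2]-48)<2.5); print('blank',cv2.minAreaRect(q[b][:,:2].astype(np.float32)))
E
```

```text
t 14.4 pos [ 487.4 -147.5  177.4] yaw 22.67 q [-0.34 -0.01  2.02  0.    1.13 -0.74] tilt [ 0.004 -0.001 -1.   ] F [ 0.9 -0.5 -2.8] w 0.461 grip 61.7
shift tool [300.  141.5   2. ] twist -64.33
face ((502.36480712890625, 183.9214630126953), (150.162109375, 64.69046783447266), 86.88823699951172)
blank ((498.934326171875, 179.80899047851562), (114.52799987792969, 39.54861831665039), 86.64508056640625)
```

jog_arm(motion=[[-1,20,9.4,0,0],[-1,35,16.5,0,0],[-1,35,16.5,0,0],[-1,35,16.5,0,0],[-1,35,16.5,0,0],[-1,35,16.5,0,0],[-1,35,16.5,0,0],[-1,35,16.5,0,0],[-1,20,9.4,0,0],[-1,15,7,0,0]])

```text
time: 15.23
tool_pos: [0.4998, 0.1868, 0.1732]
tcp_rot: [-1.737, -2.616, 0.001]
wrist_force: [-0.1, -0.1, -3.1]
width: 0.46
grip_force: 61.6
```

jog_arm(motion=[[-1,0,0,0,-7],[-1,0,0,0,-7],[-1,0,0,0,-7],[-1,0,0,0,-7],[-1,0,0,0,-7],[-1,0,0,0,-7],[-1,0,0,0,-7],[-1,0,0,0,-7],[-1,0,0,0,-7],[-1,0,0,0,-1.3]])

```text
time: 16.07
tool_pos: [0.4999, 0.184, 0.173]
tcp_rot: [-0.077, -3.139, 0.001]
wrist_force: [0.7, 0.1, -2.9]
width: 0.463
grip_force: 61.7
```

jog_arm(motion=[[-1,0,0,0,0],[-1,0,0,0,0],[-1,0,0,0,0]])

```text
time: 16.32
tool_pos: [0.5006, 0.1841, 0.1738]
tcp_rot: [-0.086, -3.14, 0.0]
wrist_force: [-0.3, 0.2, -3.2]
width: 0.462
grip_force: 61.7
```

```bash
python3 - <<'E'
from h import *
delta([502.4,183.9,135],86.9)
s,im,d=cam('wrist'); P=cloud('wrist',s,im,d); save('w4',im)
t=np.array(s['tool_pos']); M=R.from_rotvec(s['tcp_rot']).as_matrix(); L=((P-t)@M)*1000; Z=P[...,2]*1000
zb=t[2]*1000-54+45
m=(abs(Z-zb)<5)&(abs(L[...,1])<76)&(abs(L[...,0])<50)
print('upper',zb,m.sum(),np.linalg.lstsq(np.c_[L[m][:,:2],np.ones(m.sum())],Z[m],rcond=None)[0].round(3),cv2.minAreaRect(L[m][:,:2].astype(np.float32)))
q=P.reshape(-1,3)*1000
for h,tol in((40,3),(12,3)):
    m=(abs(q[:,2]-h)<tol)&(abs(q[:,0]-502)<80)&(abs(q[:,1]-184)<130); print('lower',h,m.sum(),cv2.minAreaRect(q[m][:,:2].astype(np.float32)), np.percentile(q[m],[1,99],axis=0).round(1))
E
```

```text
t 16.32 pos [500.6 184.1 173.8] yaw 86.85 q [ 0.31  0.04  1.97  0.    1.13 -1.21] tilt [-0.001 -0.    -1.   ] F [-0.3  0.2 -3.2] w 0.462 grip 61.7
shift tool [-1.9 -0.1 38.8] twist -0.05
upper 164.77491747719853 17206 [ 2.00000e-03 -0.00000e+00  1.65176e+02] ((1.010772705078125, 0.8622283935546875), (54.605411529541016, 146.3004913330078), 0.041844483464956284)
lower 40 3108 ((479.76983642578125, 188.05258178710938), (150.36672973632812, 17.976945877075195), 86.98948669433594) [[469.2 114.6  37.5]
 [491.2 261.6  41.9]]
lower 12 4344 ((470.589599609375, 188.51559448242188), (204.9484100341797, 47.25811767578125), 86.8964614868164) [[444.6  87.8   9.5]
 [497.  289.2  14.1]]
```

View pics/w4.png

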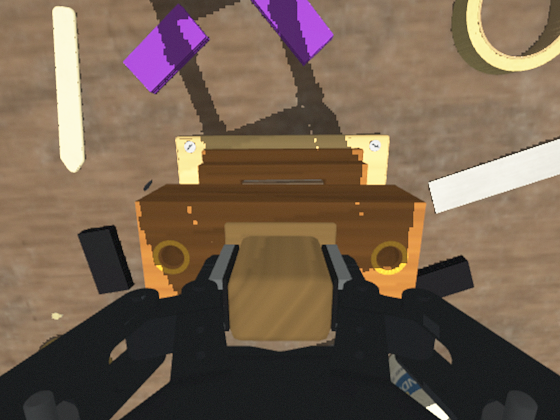

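The wrist view shows the upper half, level, over the lower half, with the front ledge and board at rows 135–185. The two views agree to about 2 mm, so I split the difference and descend.

jog_arm(motion=[[-1,-0.9,0.9,10,0],[-1,0,0,15,0],[-1,0,0,12,0],[-1,0,0,8,0],[-1,0,0,4,0],[-1,0,0,4,0],[-1,0,0,4,0],[-1,0,0,0,0],[-1,0,0,0,0]])

```text
time: 17.12
tool_pos: [0.5019, 0.1851, 0.1173]
tcp_rot: [0.083, 3.14, 0.0]
wrist_force: [1.3, 1.2, -3.6]
width: 0.461
grip_force: 61.6
```

jog_arm(motion=[[-1,0,0,4,0],[-1,0,0,4,0],[-1,0,0,3,0],[-1,0,0,0,0],[-1,0,0,0,0]])

```text
time: 17.53
tool_pos: [0.5016, 0.1853, 0.1056]
tcp_rot: [-0.083, -3.14, -0.001]
wrist_force: [-0.1, 2.1, -6.0]
width: 0.464
grip_force: 61.5
```

```bash
python3 -c "
from h import *
delta([502.4,183.9,94],86.9)"
```

```text
t 17.53 pos [501.6 185.3 105.6] yaw 86.97 q [ 0.31  0.11  2.03  0.    1.   -1.21] tilt [-0.  0. -1.] F [-0.1  2.1 -6. ] w 0.464 grip 61.5
shift tool [-0.9 -1.4 11.6] twist 0.07
```

jog_arm(motion=[[-1,0,0.4,4,0],[-1,0,0,3,0],[-1,0,0,3,0],[-1,0,0,2,0],[-1,0,0,2,0],[-1,0,0,0,0],[-1,0,0,0,0]])

```text
time: 18.12
tool_pos: [0.5021, 0.1857, 0.0939]
tcp_rot: [0.082, 3.14, 0.0]
wrist_force: [-5.7, 2.1, 8.7]
width: 0.462
grip_force: 63.0
```

jog_arm(motion=[[-1,0,0,2,0],[-1,0,0,2,0],[-1,0,0,2,0],[-1,0,0,0,0],[-1,0,0,0,0],[-1,0,0,0,0]])

```text
time: 18.62
tool_pos: [0.5022, 0.1857, 0.0938]
tcp_rot: [0.082, 3.14, -0.0]
wrist_force: [-21.6, -4.5, 46.7]
width: 0.462
grip_force: 67.4
```

```bash
python3 - <<'E'
from h import *
delta([502.4,183.9,94],86.9)
s,im,d=cam('wrist'); P=cloud('wrist',s,im,d); t=np.array(s['tool_pos']); M=R.from_rotvec(s['tcp_rot']).as_matrix(); L=((P-t)@M)*1000; Z=P[...,2]*1000
m=(abs(Z-85)<5)&(abs(L[...,1])<70)&(abs(L[...,0])<50); m2=(abs(Z-40)<4)&(abs(L[...,1])<75)&(abs(L[...,0])<60);m3=(abs(Z-12)<3)&(abs(L[...,1])<95)&(abs(L[...,0])<80)
print('top of upper',m.sum(),np.linalg.lstsq(np.c_[L[m][:,:2],np.ones(m.sum())],Z[m],rcond=None)[0].round(3),'face',m2.sum(),np.median(Z[m2]),'board',np.median(Z[m3]))
s,im,d=cam('scene'); save('s3',cv2.resize(im[150:260,150:300],None,fx=4,fy=4))
E
```

```text
t 18.62 pos [502.2 185.7  93.8] yaw 87.01 q [ 0.31  0.13  2.03 -0.    0.98 -1.21] tilt [ 0. -0. -1.] F [-21.6  -4.5  46.7] w 0.462 grip 67.4
shift tool [-0.3 -1.8 -0.2] twist 0.11
top of upper 16368 [ 4.0000e-03 -0.0000e+00  8.5347e+01] face 1480 40.07031494966411 board 12.037196824434979
```

View pics/s3.png

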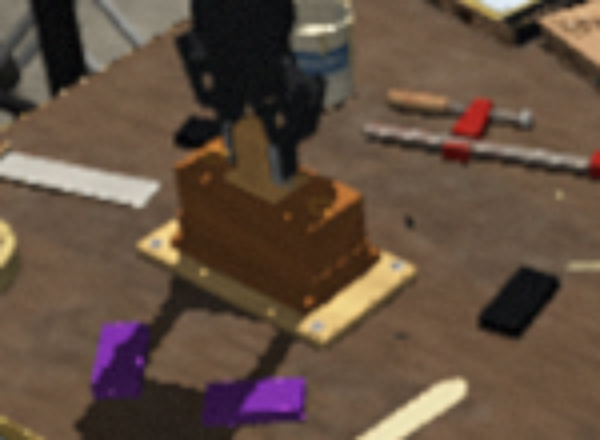

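The form is fully shut: the halves meet flush, and the TCP held at 93.8 mm while the force rose. I ease off slightly to a firm, moderate push.

jog_arm(motion=[[-1,0,0,-1,0],[-1,0,0,-1,0],[-1,0,0,0,0],[-1,0,0,0,0],[-1,0,0,0,0]])

```text
time: 19.13
tool_pos: [0.5022, 0.1857, 0.0938]
tcp_rot: [0.082, 3.14, 0.0]
wrist_force: [-17.1, -2.5, 34.7]
width: 0.461
grip_force: 66.0
```

```bash
python3 -c "
from h import *
print(bot.finish_job())"
```

```text
the job is handed in; nothing more can be done
None
```

I stood the upper half upright, fitted it on both dowels and pressed it fully shut with about 35 N, fingers still gripping it, and handed in at about 19 s; no verdict came back.

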